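Swap a misplaced carton for the right jar in a railed counter rack

TASK

A square carton has been put by mistake among the round screw jars in the counter rack. Lift it up clear of the rack's front rail, draw it forward out over the rail, and put it in the slatted wooden returns crate. Then stand the spare jar from the counter upright on the rack, in the place the carton left, without knocking the rail and leaving the rack's other two jars standing where they are.

Things in the scene. Friction and masses are not known exactly. Their poses are not given: they have to be found in the camera images.
- carton_mid (a point): rigid square cardboard carton, 58 x 58 mm in plan, 120 mm tall, about 0.4 kg, paper band. Stands upright in one of the rack's three places, turned up to 0.3 rad. Site at its centre, 60 mm above its underside; x, y normal to its upright faces, z up. Grip it across two faces in its top 40 mm, above the rail, where the gripper clears the neighbouring jars.
- spare_mid (a point): the spare: closed round screw jar, grey plastic with a paper band and a black ribbed lid; 60 mm in diameter all the way up, 110 mm tall, about 0.35 kg. Site at its centre, 55 mm above its underside; z up along its axis. It starts upright on the bare counter, to the left or right in front of the rack, on the side where the crate is not. Grip it across its diameter near the top.
- jar_a_mid (a point): one of the two jars that stay: closed round screw jar, grey plastic with a paper band and a black ribbed lid; 60 mm in diameter all the way up, 110 mm tall, about 0.35 kg. Site at its centre, 55 mm above its underside; z up along its axis. Stands in one of the rack's places.
- jar_b_mid (a point): the other jar that stays: closed round screw jar, grey plastic with a paper band and a black ribbed lid; 60 mm in diameter all the way up, 110 mm tall, about 0.35 kg. Site at its centre, 55 mm above its underside; z up along its axis. Stands in one of the rack's places.
- rack: fixed grey steel rack, open above, 136 (x) x 400 mm (y). Origin under its centre on the counter; front (-x) faces the robot within 0.15 rad; z up. Board top at z = 50 mm. Inside: x -62 to +64, y -196 to +196 mm. Three places at x = 0, y = -125, 0, +125 mm (things stand within 10 mm of them). Back lip 30 mm, end walls 45 mm above the board.
- rail: the rack's fixed front rail: two level steel wires 6 mm thick on short posts, 392 mm long. Origin at the middle of the upper wire, at x = -65, y = 0, z = 100 mm in the rack's frame; the rail's top is 53 mm above the board (103 mm above the counter). Axes as the rack's.
- crate: fixed open-topped slatted crate of light wood for returns, 180 (x) x 200 (y) x 85 mm tall outside, walls and floor 6 mm. Origin under its centre on the counter, z up. Stands to the left or right in front of the rack.
There are look-alikes about, which are no part of the job. Leave any orange or turquoise look-alike of the part that bears carton_mid alone.

How it is judged:
On the way, in this order (a step that is already met when the one before it is completed fails the run):
1. the carton, upright or nearly so, is in front of the rack with its underside higher than the rail (x of carton_mid in the frame of rack below -0.1 m and y of carton_mid in the frame of rack between -0.22 and 0.22 m and z of carton_mid in the frame of rack above 0.163 m and angle between carton_mid's own z axis and vertical below 0.5 rad), for 0.05 s.
2. the carton lies or stands inside the crate (x of carton_mid in the frame of crate between -0.085 and 0.085 m and y of carton_mid in the frame of crate between -0.095 and 0.095 m and z of carton_mid in the frame of crate below 0.078 m), for 0.2 s.
3. the spare jar stands upright on the rack's board behind the rail (x of spare_mid in the frame of rack between -0.036 and 0.036 m and y of spare_mid in the frame of rack between -0.168 and 0.168 m and z of spare_mid in the frame of rack between 0.099 and 0.111 m and angle between spare_mid's own z axis and vertical below 0.08 rad), for 0.2 s.
At the end, for the whole second after the job is handed in: Carton in the crate, standing or lying (centre inside the walls, under 78 mm high). Spare jar on the rack's board in the free place (centre within 36 mm of the rack's middle in depth, 168 mm in width; height within 6 mm; tilt < 0.08 rad). Other jars upright (< 0.1 rad), within 30 mm of their start (all of step 2 and all of step 3 and angle between each of jar_a_mid, jar_b_mid's own z axis and vertical below 0.1 rad and distance of each of jar_a_mid, jar_b_mid from where it was at the start of the episode below 0.03 m); the robot touches nothing.
It fails at once if the rail is knocked (more than 12 N) (contact force between rail and anything else above 12 N).
It fails at once if one of the two jars that stay is tipped (over 0.35 rad) or shoved more than 30 mm (angle between any of jar_a_mid, jar_b_mid's own z axis and vertical above 0.35 rad or distance of any of jar_a_mid, jar_b_mid from where it was at the start of the episode above 0.03 m).
It also fails if it takes over 58 s, if anything falls off the work surface, if the arm or the gripper's body presses on something with over 40 N, if the wrist force passes 120 N, or if a joint passes its speed limit or range.

ROBOT

A 6-joint arm with a two-finger parallel gripper is mounted at the origin on the work surface. World frame = base frame: x ahead of the robot, y to its left, z up, the work surface at z = 0. Lengths are in m, angles in rad, forces in N, time in s.
With the tool pointing down it reaches from about 0.35 to 0.775 m from the base axis. Payload 5.5 kg.
Tool frame: the origin (TCP) lies on the mounting face of the last link; the fingertips stand 173 mm ahead of it and the grasp point (between the pads) lies 155 mm ahead of it; z points along the fingers, y is the direction in which the jaws open and shut (so a half turn about z gives the same grasp; the last joint's range is limited). The gripper opens to 85 mm and grips with 20 to 120 N. Pads are 22 mm wide; open, the fingers measure 114 mm over their backs; the gripper's body (76 mm by 85 mm) begins 54 mm behind the grasp point. The pads swing forward as they close: fully open they stand 13 mm farther back than shut.
Start: joints at [-1.416, 0.313, 0.046, 1.304, 0, 1.431], TCP at [0.167, -0.55, 0.405] pointing down, gripper open.
Joint ranges: [-2.76, 2.76], [-0.86, 1.69], [-1.03, 1.26], [-2.2, 2.34], [-1.47, 1.5], [-3.14, 3.14]. Speed limits (rad/s): [2.57, 2.57, 3.14, 3.14, 3.14, 3.14].

INTERFACE

Orientations are given as a unit quaternion [w, x, y, z].
In Python, from workcell import get_state, eyes, env gives the robot as it stands. The module is installed in compiled form; this text tells all that it offers.
- The arm moves only by the tool carry_out, never from a script. Its argument "motion" is a list of rows, each an object of numbers: "jaw": the opening, from -1 (shut) to 1 (fully open); "tx", "ty", "tz": the shift along the tool's x, y, z in cm; "wx", "wy", "wz": the turn, a rotation vector about the tool's x, y, z in degrees. In form: [{"jaw": .., "tx": .., "ty": .., "tz": .., "wx": .., "wy": .., "wz": ..}, ...]. A call has 1 to 20 rows; each row shifts and turns the commanded pose from where the row before left it, along the tool's axes as they then stand; what a row does not reach is not made up. A row lasts 1/8 s, in which the tool goes at most 62.5 mm and 10.7 degrees, less where a joint would pass 70% of its speed; a pose out of reach is approached as far as the arm can. A call with a gripper value outside its range is refused whole. The fingers move at their own pace and stop on an object; "force" is the grip in N (left out, the last holds). Time passes only in rows, so rows that do not move let the fingers close. It gives the time, the measured TCP pose, the force and the opening at its end, in the units of the state.
- get_state(): the state, without advancing time (a new reading comes with each control period).
- eyes.read_camera(name): name is "scene" or "side" or "wrist"; returns the picture (480x640x3 uint8, blue, green, red); there is no depth.
- eyes.calibration(name): a dict with "K" (3x3 intrinsics, pixels), "k1" (the pictures are not rectified: a ray, as slopes to the right and down, at radius r is drawn at 1 + k1 r^2 times it, then the intrinsics apply), "camera_from_world" (4x4, takes a point from world to camera coordinates). Camera axes: x right, y up, looking along -z (the intrinsics and any distortion apply to the point x, -y, -z); pixel columns grow to the right and rows downward; lengths in m; the calibration is good to about 2 mm. A picture is of the moment at which its call begins: read the wrist's pose just before it. calibration takes no time and is no camera call; for the wrist camera it gives the pose at the moment of the call.
- env.hand_in(): hands the job in, once; it reports no verdict.
The state is a dict: "clock": time; "joint_pos": joint angles; "qvel": joint speeds; "tau": joint torques, N m; "tcp_pos": TCP position; "orientation": TCP orientation; "wrist_force": force on the tool from outside, world axes, zero at the start; "ft_torque": the same for the moment, N m; "finger_gap": finger opening in m.
Only numpy, scipy, OpenCV 4.12 (cv2) and the standard library are available. Lean on these libraries where they do the work, as an engineer would, in place of code of your own. Each camera call takes 0.05 s, during which the arm holds its last target.

## Working session

There is one attempt and no reset: what is moved stays moved. The work goes in short steps, Python scripts to look and compute and a tool call to move; the robot and the scene stay as the last step left them, time stands still between calls to the robot, and variables do not carry over. Pictures are saved under pics/ and viewed, and the job is handed in when it is done.

Besides the shell and the picture viewer there is one more tool, called after "Emit:" as a command line: name --argument value ..., lists and objects as JSON in quotes. carry_out: Moves the arm, as the interface text tells. Its arguments: {"type":"object","properties":{"motion":{"type":"array"},"force":{"type":"number"}},"required":["motion"]}

```bash
mkdir -p pics; python3 - <<'E'
from workcell import get_state, eyes, env
import cv2
s=get_state()
for k,v in s.items(): print(k,v)
for n in ("scene","side","wrist"):
    c=eyes.calibration(n); print(n,c)
    cv2.imwrite(f"pics/{n}0.png",eyes.read_camera(n))
E
```

```text
clock 0.0
joint_pos [-1.41562160e+00  3.14016926e-01  4.50017595e-02  1.30362208e+00
 -2.33577195e-05  1.43122901e+00]
qvel [-0.0001158   0.00062043  0.00141117 -0.00108585  0.00048819 -0.00073596]
tau [-3.07777032e-05 -4.80628145e+01  2.98531741e+01  1.94467854e-02
 -2.32015336e-04 -1.05095333e-05]
tcp_pos [ 0.16700915 -0.55000917  0.40380851]
orientation [-9.20340970e-04  9.89160109e-01  1.46838113e-01 -1.88614270e-05]
wrist_force [-0.09513298 -0.14443482  0.23856601]
ft_torque [-0.03347107 -0.00129818  0.06366282]
finger_gap 0.0855630559907736
scene {'K': array([[495.64628781,   0.        , 323.23914523],
       [  0.        , 495.64628781, 238.13573463],
       [  0.        ,   0.        ,   1.        ]]), 'k1': 0.027186218264142196, 'camera_from_world': array([[ 0.51399382,  0.85767893, -0.0140432 , -0.27009738],
       [-0.52646695,  0.32834421,  0.78423379,  0.13543333],
       [ 0.6772318 , -0.39569804,  0.6203065 , -1.63521156],
       [ 0.        ,  0.        ,  0.        ,  1.        ]])}
side {'K': array([[520.0053765 ,   0.        , 320.78780714],
       [  0.        , 520.0053765 , 237.71563269],
       [  0.        ,   0.        ,   1.        ]]), 'k1': -0.10073388326599385, 'camera_from_world': array([[-0.67042004, -0.74197462, -0.00326164,  0.34147678],
       [ 0.47514118, -0.43268751,  0.76617386, -0.25446202],
       [-0.56989283,  0.51210857,  0.64262507, -0.86164773],
       [ 0.        ,  0.        ,  0.        ,  1.        ]])}
wrist {'K': array([[350.89121037,   0.        , 329.44983248],
       [  0.        , 350.89121037, 236.59933603],
       [  0.        ,   0.        ,   1.        ]]), 'k1': 0.016091934939856504, 'camera_from_world': array([[ 0.29057682, -0.95684758, -0.00279731, -0.57492381],
       [ 0.91055086,  0.27741339, -0.30649461,  0.04083589],
       [ 0.29404463,  0.08651314,  0.95186828, -0.38053531],
       [ 0.        ,  0.        ,  0.        ,  1.        ]])}
```

View pics/scene0.png

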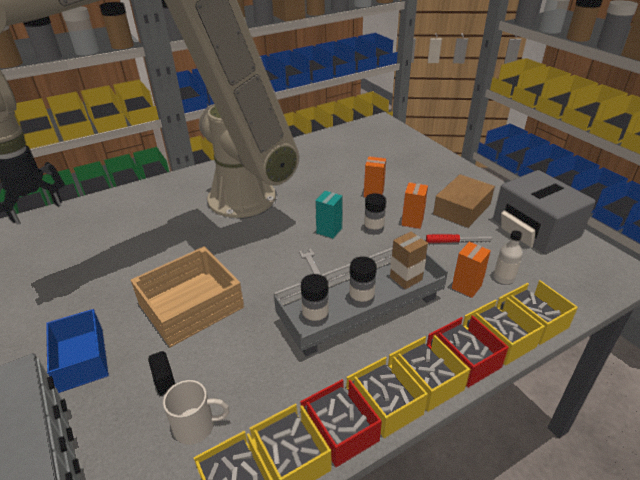

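View pics/side0.png

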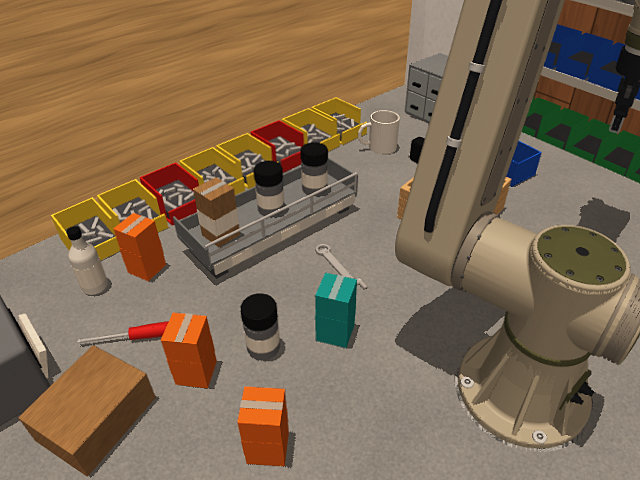

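View pics/wrist0.png

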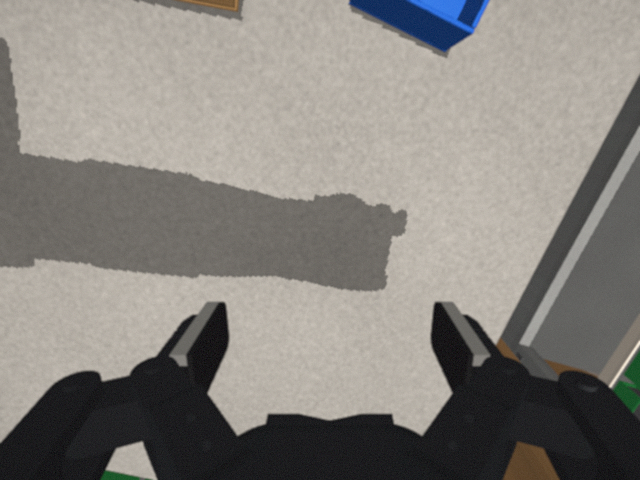

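The scene view shows the crate at (188,293), right of the robot. The rack is at (360,295) with jars at (314,298) and (362,280), and the brown carton stands in the left (+y) place at (408,260). The spare is at (375,213), in front and to the left.

Carton candidates in the scene view:
- brown carton in the rack (408,260)
- orange cartons (375,177), (415,205) and (471,268)
- turquoise carton (329,214)
- plain brown box (465,200)

I choose (408,260). For the spare there is only one counter jar, at (375,213); the bottle at (508,258) and the black cap at (161,372) are not it.

```bash
cat > h.py <<'E'
import numpy as np, cv2
def ray(c,u,v):
    K=c['K']; d=np.array([(u-K[0,2])/K[0,0],(v-K[1,2])/K[1,1]])
    p=d.copy()
    for _ in range(20): p=d/(1+c['k1']*(p@p))
    T=c['camera_from_world']; R=T[:3,:3]; o=-R.T@T[:3,3]
    return o, R.T@np.array([p[0],-p[1],-1.])
def plane(c,u,v,z):
    o,d=ray(c,u,v); return (o+d*(z-o[2])/d[2])
def proj(c,P):
    T=c['camera_from_world']; q=T[:3,:3]@np.asarray(P,float)+T[:3,3]
    p=np.array([q[0],-q[1]])/-q[2]; p=p*(1+c['k1']*(p@p)); K=c['K']
    return np.array([K[0,0]*p[0]+K[0,2],K[1,1]*p[1]+K[1,2]])
def tri(c1,p1,c2,p2):
    o1,d1=ray(c1,*p1);o2,d2=ray(c2,*p2)
    A=np.stack([d1,-d2],1);t=np.linalg.lstsq(A,o2-o1,rcond=None)[0]
    a=o1+d1*t[0];b=o2+d2*t[1];return (a+b)/2,np.linalg.norm(a-b)
E
python3 - <<'E'
import cv2,numpy as np
s=cv2.imread('pics/scene0.png');t=cv2.imread('pics/side0.png')
cv2.imwrite('pics/a.png',cv2.resize(s[180:360,265:465],(800,720))[:600] if 0 else cv2.resize(s[215:355,270:456],None,fx=4.2,fy=4.2,interpolation=cv2.INTER_CUBIC))
cv2.imwrite('pics/b.png',cv2.resize(t[130:280,165:365],None,fx=4,fy=4,interpolation=cv2.INTER_CUBIC))
cv2.imwrite('pics/c.png',cv2.resize(s[240:350,125:250],None,fx=5,fy=5,interpolation=cv2.INTER_CUBIC))
E
```

```text
(no output)
```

View pics/a.png

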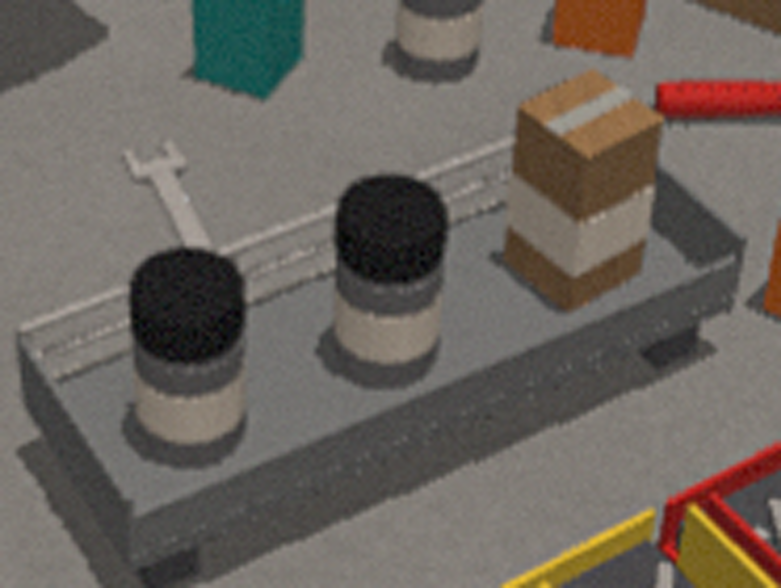

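View pics/b.png

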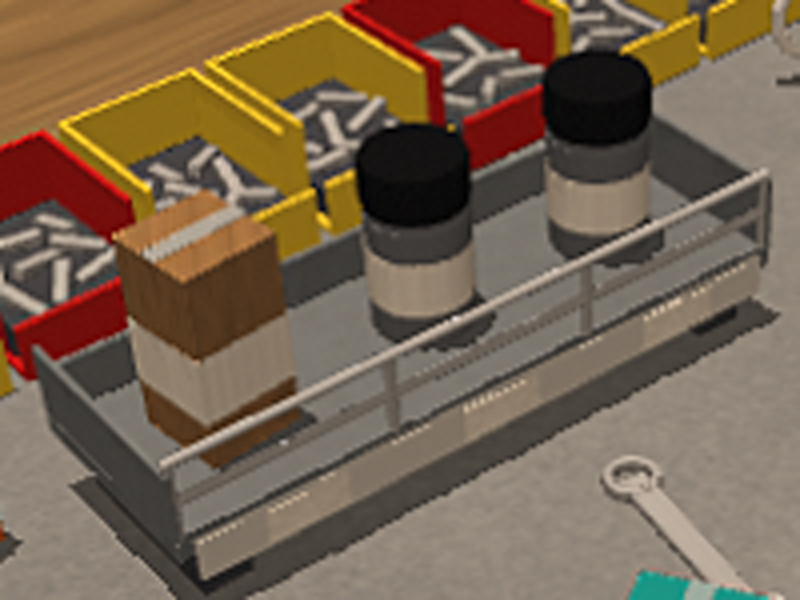

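View pics/c.png

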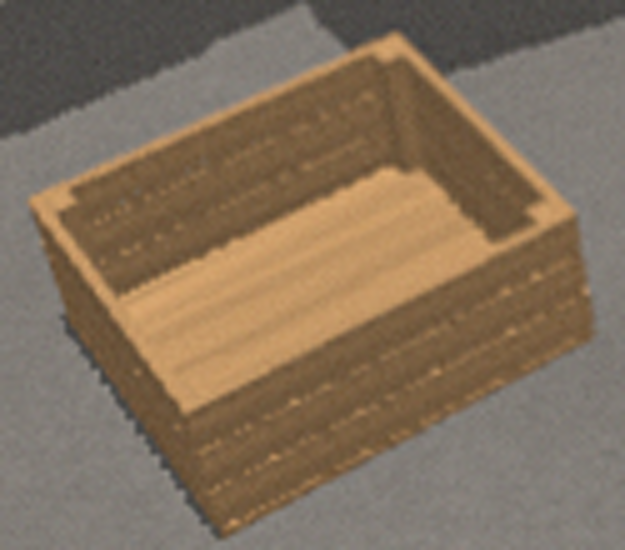

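```bash
python3 - <<'E'
from workcell import eyes
from h import *
S=eyes.calibration('scene');D=eyes.calibration('side')
f=lambda x,y,s,ox,oy:((x+.5)/s-.5+ox,(y+.5)/s-.5+oy)
a=lambda p:f(*p,4.2,270,215); b=lambda p:f(*p,4,165,130); c=lambda p:f(*p,5,125,240)
def rect(n,C,pts,z):
    P=np.array([plane(C,*p,z)[:2] for p in pts]); e=np.diff(np.vstack([P,P[:1]]),axis=0)
    print(n,P.mean(0).round(4),'len',np.linalg.norm(e,axis=1).round(4),'ang',np.degrees(np.arctan2(e[:,1],e[:,0])).round(1)); return P
A=[a(p) for p in [(517,103),(595,70),(662,117),(585,157)]]
B=[b(p) for p in [(277,235),(183,283),(113,237),(205,192)]]
rect('carton scene',S,A,.17);rect('carton side',D,B,.17)
rect('crate',S,[c(p) for p in [(33,202),(393,35),(577,213),(187,410)]],.085)
r1=plane(D,*b((163,465)),.1);r2=plane(D,*b((768,173)),.1);print('rail',r1,r2,np.linalg.norm(r1-r2),plane(S,*a((22,330)),.1))
d=(r1-r2)[:2];d/=np.linalg.norm(d);n=np.array([d[1],-d[0]]);m=(r1+r2)[:2]/2;org=m+.065*n
print('rack origin',org,'yaw deg',np.degrees(np.arctan2(n[1],n[0])), 'places',[(org+k*.125*d).round(4) for k in(-1,0,1)])
def lids(C,im,boxes,z):
    g=im.max(2)
    for x,y,w,h in boxes:
        m=(g[y:y+h,x:x+w]<38).astype(np.uint8)
        k,l,st,ce=cv2.connectedComponentsWithStats(m);i=1+st[1:,4].argmax()
        ys,xs=np.where(l==i);t=ys.min();u=x+xs[ys<=t+20].min()/2+xs[ys<=t+20].max()/2;v=y+t-.5
        P=plane(C,u,v,z);o=ray(C,u,v)[0];dd=(P-o)[:2];dd/=np.linalg.norm(dd);print('jar',(u,v),(P[:2]-.03*dd).round(4),st[i])
s=cv2.imread('pics/scene0.png');t=cv2.imread('pics/side0.png')
lids(S,s,[(298,270,35,32),(345,253,35,32)],.16);lids(S,s,[(360,190,30,25)],.11)
lids(D,t,[(297,138,35,30),(250,157,35,32)],.16);lids(D,t,[(236,288,48,45)],.11)
E
```

```text
carton scene [0.6338 0.1765] len [0.0565 0.0537 0.0585 0.0576] ang [  90.8    4.7  -85.3 -177.4]
carton side [0.6271 0.1782] len [0.0565 0.0569 0.0559 0.057 ] ang [  92.8    4.5  -87.1 -174.9]
crate [ 0.3893 -0.3058] len [0.1951 0.1784 0.1983 0.1737] ang [  98.8    9.   -82.5 -172.1]
rail [0.56618187 0.24692432 0.1       ] [ 0.55115549 -0.14875669  0.1       ] 0.3959662223418816 [ 0.55544456 -0.14590227  0.1       ]
rack origin [0.62362186 0.04661715] yaw deg -2.1748189870069705 places [array([ 0.6189, -0.0783]), array([0.6236, 0.0466]), array([0.6284, 0.1715])]
jar (np.float64(314.0), np.float64(274.5)) [ 0.6318 -0.0836] [  3   5  27  26 526]
jar (np.float64(362.5), np.float64(256.5)) [0.6357 0.039 ] [  5   4  26  25 497]
jar (np.float64(375.0), np.float64(193.5)) [0.3744 0.2637] [  6   4  19  19 281]
jar (np.float64(314.0), np.float64(141.5)) [ 0.6224 -0.0827] [  4   4  27  25 555]
jar (np.float64(268.0), np.float64(160.5)) [0.626  0.0424] [  4   4  29  26 627]
jar (np.float64(258.5), np.float64(293.5)) [0.3625 0.2681] [   5    6   36   37 1114]
```

Emit:
carry_out --motion '[{"jaw": 1, "tx": 4, "ty": -3.5, "tz": -0.4}, {"jaw": 1, "tx": 4.1, "ty": -3.5, "tz": -0.4}, {"jaw": 1, "tx": 4.1, "ty": -3.5, "tz": -0.4}, {"jaw": 1, "tx": 4.1, "ty": -3.5, "tz": -0.4}, {"jaw": 1, "tx": 4.1, "ty": -3.5, "tz": -0.4}, {"jaw": 1, "tx": 4.1, "ty": -3.5, "tz": -0.4}, {"jaw": 1, "tx": 4.1, "ty": -3.5, "tz": -0.4}, {"jaw": 1, "tx": 4.1, "ty": -3.5, "tz": -0.4}, {"jaw": 1, "tx": 4.1, "ty": -3.5, "tz": -0.4}, {"jaw": 1, "tx": 4.1, "ty": -3.5}, {"jaw": 1, "tx": 4.1, "ty": -3.5}, {"jaw": 1, "tx": 4.1, "ty": -3.5}, {"jaw": 1, "tx": 4.1, "ty": -3.5}, {"jaw": 1, "tx": 4.1, "ty": -3.5}, {"jaw": 1, "tx": 4.1, "ty": -3.5}, {"jaw": 1, "tx": 4, "ty": -3.5}]'

```text
invalid input at $.motion[0]: expected keys jaw, tx, ty, tz, wx, wy, wz
```

Emit:
carry_out --motion '[{"jaw": 1, "wz": -9.6}, {"jaw": 1, "wz": -9.6}, {"jaw": 1, "wz": -9.6}, {"jaw": 1, "wz": -9.6}, {"jaw": 1, "wz": -9.6}, {"jaw": 1, "wz": -9.6}, {"jaw": 1, "wz": -9.6}, {"jaw": 1, "wz": -9.6}, {"jaw": 1}]'

```text
invalid input at $.motion[0]: expected keys jaw, tx, ty, tz, wx, wy, wz
```

```bash
cat > w.py <<'E'
import sys,json
from workcell import get_state,eyes
import cv2,numpy as np
n=sys.argv[1]
from h import *
s=get_state();c=eyes.calibration('wrist');cv2.imwrite(f'pics/{n}.png',eyes.read_camera('wrist'))
np.savez(f'{n}.npz',K=c['K'],k1=c['k1'],camera_from_world=c['camera_from_world'])
w,x,y,z=s['orientation'];X=np.array([1-2*(y*y+z*z),2*(x*y+w*z),2*(x*z-w*y)])
Z=np.array([2*(x*z+w*y),2*(y*z-w*x),1-2*(x*x+y*y)])
print(s['clock'],s['tcp_pos'].round(4),'yaw',np.degrees(np.arctan2(X[1],X[0])).round(2),'z',Z.round(3),s['joint_pos'].round(2),s['wrist_force'].round(1),s['finger_gap'])
E
python3 w.py w1
```

```text
0.15 [ 0.167  -0.5501  0.404 ] yaw 16.89 z [-0.     0.001 -1.   ] [-1.42  0.31  0.05  1.3   0.    1.43] [0.1 0.3 0.3] 0.08559574639063508
```

View pics/w1.png

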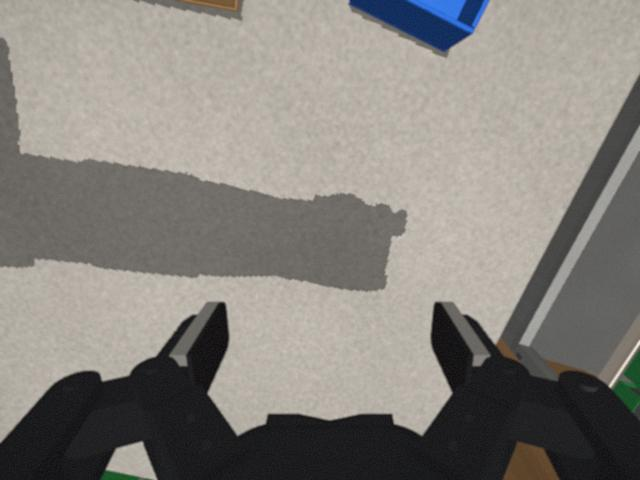

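The moves were refused because every row needs all the keys, so the picture is unchanged. I'll resend with all keys.

Emit:
carry_out --motion '[{"jaw": 1, "tx": 4, "ty": -3.5, "tz": -0.4, "wx": 0, "wy": 0, "wz": 0}, {"jaw": 1, "tx": 4.1, "ty": -3.5, "tz": -0.4, "wx": 0, "wy": 0, "wz": 0}, {"jaw": 1, "tx": 4.1, "ty": -3.5, "tz": -0.4, "wx": 0, "wy": 0, "wz": 0}, {"jaw": 1, "tx": 4.1, "ty": -3.5, "tz": -0.4, "wx": 0, "wy": 0, "wz": 0}, {"jaw": 1, "tx": 4.1, "ty": -3.5, "tz": -0.4, "wx": 0, "wy": 0, "wz": 0}, {"jaw": 1, "tx": 4.1, "ty": -3.5, "tz": -0.4, "wx": 0, "wy": 0, "wz": 0}, {"jaw": 1, "tx": 4.1, "ty": -3.5, "tz": -0.4, "wx": 0, "wy": 0, "wz": 0}, {"jaw": 1, "tx": 4.1, "ty": -3.5, "tz": -0.4, "wx": 0, "wy": 0, "wz": 0}, {"jaw": 1, "tx": 4.1, "ty": -3.5, "tz": -0.4, "wx": 0, "wy": 0, "wz": 0}, {"jaw": 1, "tx": 4.1, "ty": -3.5, "tz": 0, "wx": 0, "wy": 0, "wz": 0}, {"jaw": 1, "tx": 4.1, "ty": -3.5, "tz": 0, "wx": 0, "wy": 0, "wz": 0}, {"jaw": 1, "tx": 4.1, "ty": -3.5, "tz": 0, "wx": 0, "wy": 0, "wz": 0}, {"jaw": 1, "tx": 4.1, "ty": -3.5, "tz": 0, "wx": 0, "wy": 0, "wz": 0}, {"jaw": 1, "tx": 4.1, "ty": -3.5, "tz": 0, "wx": 0, "wy": 0, "wz": 0}, {"jaw": 1, "tx": 4.1, "ty": -3.5, "tz": 0, "wx": 0, "wy": 0, "wz": 0}, {"jaw": 1, "tx": 4, "ty": -3.5, "tz": 0, "wx": 0, "wy": 0, "wz": 0}]'

```text
clock: 2.2
tcp_pos: [0.6309, 0.1773, 0.4404]
orientation: [0.0, 0.989, 0.147, -0.0]
wrist_force: [0.2, -1.1, -0.4]
finger_gap: 0.0858
```

Emit:
carry_out --motion '[{"jaw": 1, "tx": 0, "ty": 0, "tz": 0, "wx": 0, "wy": 0, "wz": -9.6}, {"jaw": 1, "tx": 0, "ty": 0, "tz": 0, "wx": 0, "wy": 0, "wz": -9.6}, {"jaw": 1, "tx": 0, "ty": 0, "tz": 0, "wx": 0, "wy": 0, "wz": -9.6}, {"jaw": 1, "tx": 0, "ty": 0, "tz": 0, "wx": 0, "wy": 0, "wz": -9.6}, {"jaw": 1, "tx": 0, "ty": 0, "tz": 0, "wx": 0, "wy": 0, "wz": -9.6}, {"jaw": 1, "tx": 0, "ty": 0, "tz": 0, "wx": 0, "wy": 0, "wz": -9.6}, {"jaw": 1, "tx": 0, "ty": 0, "tz": 0, "wx": 0, "wy": 0, "wz": -9.6}, {"jaw": 1, "tx": 0, "ty": 0, "tz": 0, "wx": 0, "wy": 0, "wz": -9.6}, {"jaw": 1, "tx": 0, "ty": 0, "tz": 0, "wx": 0, "wy": 0, "wz": 0}]'

```text
clock: 3.32
tcp_pos: [0.6301, 0.1756, 0.4403]
orientation: [-0.0, 0.685, 0.729, -0.0]
wrist_force: [0.6, 0.2, -1.3]
finger_gap: 0.0853
```

```bash
python3 w.py w1
```

```text
3.325 [0.6301 0.1756 0.4403] yaw 93.59 z [-0.001 -0.    -1.   ] [ 0.15  0.47  0.37  1.47 -0.    1.66] [ 0.6  0.2 -1.3] 0.08530012075030702
```

View pics/w1.png

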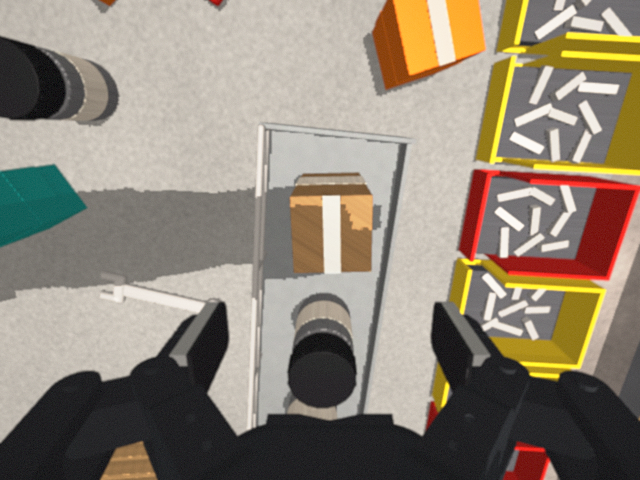

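The wrist view shows the brown carton's top with its tape, about (291–372, 194–272). The middle jar's lid is at (322,365), the rail's upper wire runs down x≈265, and no look-alike is between. The choice is confirmed.

```bash
python3 - <<'E'
import cv2
s=cv2.imread('pics/w1.png')
cv2.imwrite('pics/d.png',cv2.resize(s[115:415,245:425],None,fx=2,fy=2)[:600]);cv2.imwrite('pics/e.png',cv2.resize(s[165:285,270:400],None,fx=5,fy=5,interpolation=cv2.INTER_CUBIC))
E
```

```text
(no output)
```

View pics/e.png

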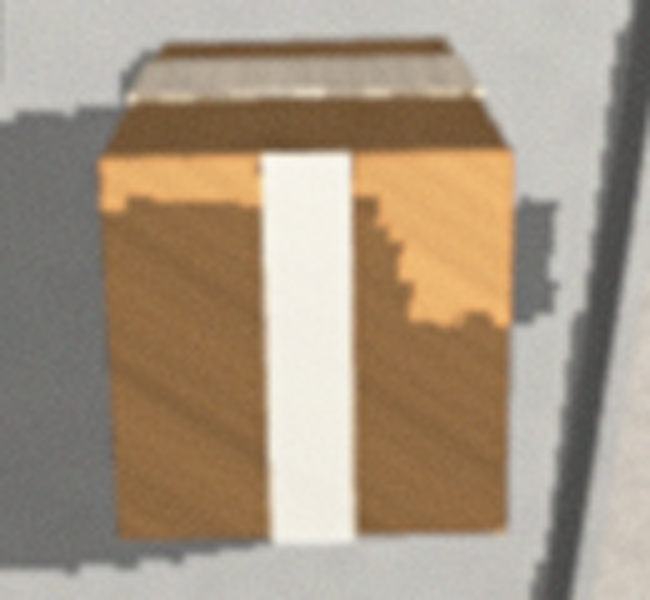

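View pics/d.png

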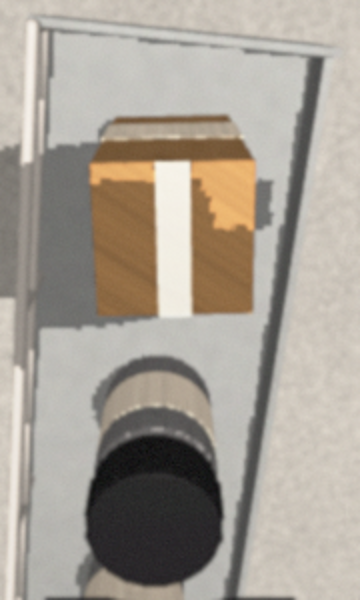

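```bash
python3 - <<'E'
from h import *
C=dict(np.load('w1.npz'));C['k1']=float(C['k1'])
f=lambda x,y,s,ox,oy:((x+.5)/s-.5+ox,(y+.5)/s-.5+oy)
P=np.array([plane(C,*f(*p,5,270,165),.17)[:2] for p in [(100,157),(514,152),(507,533),(120,538)]])
e=np.diff(np.vstack([P,P[:1]]),axis=0);print(P.round(4),P.mean(0),np.linalg.norm(e,axis=1),np.degrees(np.arctan2(e[:,1],e[:,0])))
g=lambda p:f(*p,2,245,115)
a,b=plane(C,*g((33,20)),.1),plane(C,*g((14,590)),.1);print('rail',a,b,np.degrees(np.arctan2(*(a-b)[:2])))
print('jar',plane(C,*g((154,516)),.16))
E
```

```text
[[0.6    0.2036]
 [0.657  0.2079]
 [0.6617 0.151 ]
 [0.6046 0.1466]] [0.63082796 0.17725994] [0.05719691 0.0570856  0.05732926 0.05719445] [   4.29212079  -85.30169294 -175.59830582   94.56505173]
rail [0.56745856 0.24820757 0.1       ] [ 0.55824651 -0.0507688   0.1       ] 1.7648371766275546
jar [0.63061291 0.05078516 0.16      ]
```

Emit:
carry_out --motion '[{"jaw": 1, "tx": 0.2, "ty": 0.1, "tz": 0, "wx": 0, "wy": 0, "wz": -0.9}, {"jaw": 1, "tx": 0, "ty": 0, "tz": 3, "wx": 0, "wy": 0, "wz": 0}, {"jaw": 1, "tx": 0, "ty": 0, "tz": 3, "wx": 0, "wy": 0, "wz": 0}, {"jaw": 1, "tx": 0, "ty": 0, "tz": 3, "wx": 0, "wy": 0, "wz": 0}, {"jaw": 1, "tx": 0, "ty": 0, "tz": 2, "wx": 0, "wy": 0, "wz": 0}, {"jaw": 1, "tx": 0, "ty": 0, "tz": 2, "wx": 0, "wy": 0, "wz": 0}, {"jaw": 1, "tx": 0, "ty": 0, "tz": 0.9, "wx": 0, "wy": 0, "wz": 0}, {"jaw": 1, "tx": 0, "ty": 0, "tz": 0, "wx": 0, "wy": 0, "wz": 0}]'

```text
clock: 4.38
tcp_pos: [0.6309, 0.1777, 0.3012]
orientation: [-0.0, 0.678, 0.735, -0.0]
wrist_force: [0.0, -0.1, 0.0]
finger_gap: 0.0854
```

Emit:
carry_out --motion '[{"jaw": -1, "tx": 0, "ty": 0, "tz": 0, "wx": 0, "wy": 0, "wz": 0}, {"jaw": -1, "tx": 0, "ty": 0, "tz": 0, "wx": 0, "wy": 0, "wz": 0}, {"jaw": -1, "tx": 0, "ty": 0, "tz": 0, "wx": 0, "wy": 0, "wz": 0}, {"jaw": -1, "tx": 0, "ty": 0, "tz": 0, "wx": 0, "wy": 0, "wz": 0}, {"jaw": -1, "tx": 0, "ty": 0, "tz": 0, "wx": 0, "wy": 0, "wz": 0}, {"jaw": -1, "tx": 0, "ty": 0, "tz": 0, "wx": 0, "wy": 0, "wz": 0}]' --force 50

```text
clock: 5.12
tcp_pos: [0.6312, 0.1777, 0.3029]
orientation: [0.001, 0.678, 0.735, 0.001]
wrist_force: [-1.6, 0.0, 5.6]
finger_gap: 0.0578
```

Emit:
carry_out --motion '[{"jaw": -1, "tx": 0, "ty": 0, "tz": -0.8, "wx": 0, "wy": 0, "wz": 0}, {"jaw": -1, "tx": 0, "ty": 0, "tz": -1.5, "wx": 0, "wy": 0, "wz": 0}, {"jaw": -1, "tx": 0, "ty": 0, "tz": -2, "wx": 0, "wy": 0, "wz": 0}, {"jaw": -1, "tx": 0, "ty": 0, "tz": -2, "wx": 0, "wy": 0, "wz": 0}, {"jaw": -1, "tx": 0, "ty": 0, "tz": -2, "wx": 0, "wy": 0, "wz": 0}, {"jaw": -1, "tx": 0, "ty": 0, "tz": -1.7, "wx": 0, "wy": 0, "wz": 0}, {"jaw": -1, "tx": 0, "ty": 0, "tz": 0, "wx": 0, "wy": 0, "wz": 0}]'

```text
clock: 6.0
tcp_pos: [0.6314, 0.1778, 0.4036]
orientation: [0.001, 0.678, 0.735, 0.001]
wrist_force: [0.2, 0.5, -4.0]
finger_gap: 0.0578
```

```bash
python3 w.py w2; python3 -c "
from workcell import eyes;import cv2
cv2.imwrite('pics/s2.png',eyes.read_camera('side'))"
```

```text
6.0 [0.6314 0.1778 0.4036] yaw 94.59 z [ 0.003  0.    -1.   ] [ 0.15  0.48  0.28  1.38 -0.    1.64] [ 0.2  0.5 -4. ] 0.05780796158200856
```

View pics/s2.png

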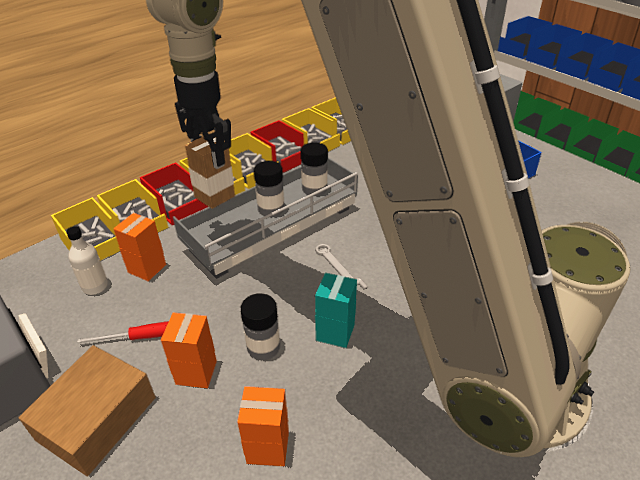

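The side view shows the carton held upright above the rack at (210,175), both jars standing, and clear space under it. Next I draw it forward and across to the crate.

Emit:
carry_out --motion '[{"jaw": -1, "tx": 0, "ty": -1.6, "tz": 0, "wx": 0, "wy": 0, "wz": 0}, {"jaw": -1, "tx": 0, "ty": -3, "tz": 0, "wx": 0, "wy": 0, "wz": 0}, {"jaw": -1, "tx": 0, "ty": -3.5, "tz": 0, "wx": 0, "wy": 0, "wz": 0}, {"jaw": -1, "tx": 0, "ty": -3.5, "tz": 0, "wx": 0, "wy": 0, "wz": 0}, {"jaw": -1, "tx": 0, "ty": -3.5, "tz": 0, "wx": 0, "wy": 0, "wz": 0}, {"jaw": -1, "tx": -1.5, "ty": -2.9, "tz": 0, "wx": 0, "wy": 0, "wz": 0}, {"jaw": -1, "tx": -3, "ty": -1, "tz": 0, "wx": 0, "wy": 0, "wz": 0}, {"jaw": -1, "tx": -4.5, "ty": -1, "tz": 0, "wx": 0, "wy": 0, "wz": 0}, {"jaw": -1, "tx": -4.5, "ty": -1, "tz": 0, "wx": 0, "wy": 0, "wz": 0}, {"jaw": -1, "tx": -4.5, "ty": -1, "tz": 0, "wx": 0, "wy": 0, "wz": 0}, {"jaw": -1, "tx": -4.5, "ty": -1, "tz": 0, "wx": 0, "wy": 0, "wz": 0}, {"jaw": -1, "tx": -4.5, "ty": -1, "tz": 0, "wx": 0, "wy": 0, "wz": 0}, {"jaw": -1, "tx": -4.5, "ty": -1, "tz": 0, "wx": 0, "wy": 0, "wz": 0}, {"jaw": -1, "tx": -4.5, "ty": -1, "tz": 0, "wx": 0, "wy": 0, "wz": 0}, {"jaw": -1, "tx": -4.5, "ty": -1, "tz": 0, "wx": 0, "wy": 0, "wz": 0}, {"jaw": -1, "tx": -3.8, "ty": -0.9, "tz": 0, "wx": 0, "wy": 0, "wz": 0}, {"jaw": -1, "tx": -2, "ty": 0, "tz": 0, "wx": 0, "wy": 0, "wz": 0}, {"jaw": -1, "tx": 0, "ty": 0, "tz": 0, "wx": 0, "wy": 0, "wz": 0}]'

```text
clock: 8.35
tcp_pos: [0.3899, -0.307, 0.4009]
orientation: [-0.001, 0.679, 0.734, 0.0]
wrist_force: [0.2, 0.7, -5.2]
finger_gap: 0.0574
```

```bash
python3 w.py w3; python3 -c "
from workcell import eyes;import cv2
cv2.imwrite('pics/s3.png',eyes.read_camera('scene'))"
```

```text
8.35 [ 0.3899 -0.307   0.4009] yaw 94.5 z [-0.001  0.001 -1.   ] [-0.83  0.16 -0.16  1.25  0.    0.66] [ 0.2  0.7 -5.2] 0.057395787135918884
```

View pics/s3.png

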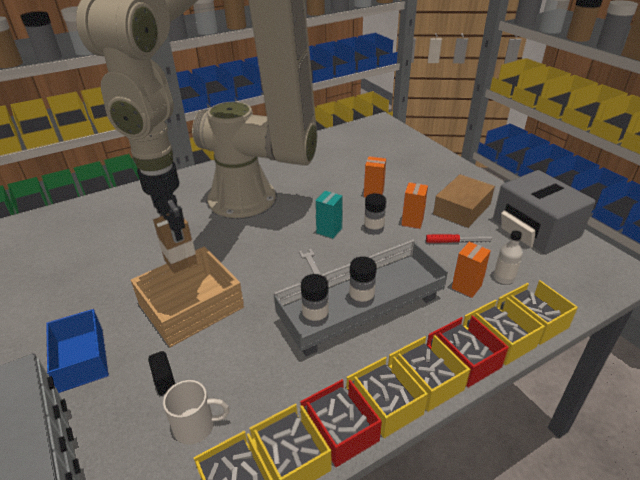

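View pics/w3.png

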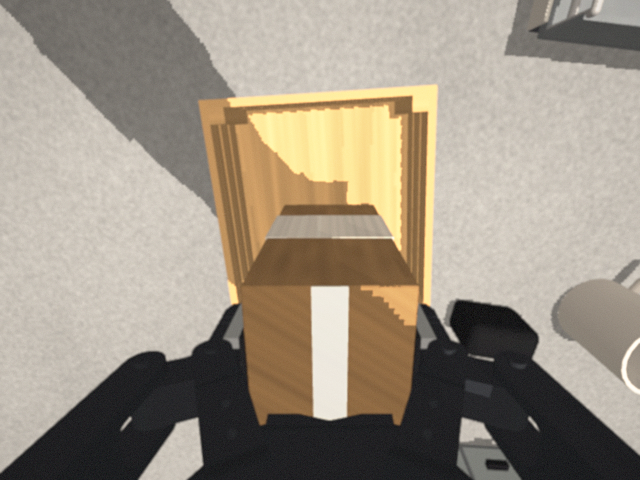

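```bash
python3 - <<'E'
from h import *
C=dict(np.load('w3.npz'));C['k1']=float(C['k1'])
a,b=plane(C,200,100,.085),plane(C,437,87,.085);d=(b-a)[:2];print(a,b,np.linalg.norm(d));d/=np.linalg.norm(d)
print('centre',(a+b)[:2]/2+.1*np.array([d[1],-d[0]]),np.degrees(np.arctan2(d[1],d[0])))
E
```

```text
[ 0.28419659 -0.22051834  0.085     ] [ 0.46120754 -0.19747416  0.085     ] 0.17850465133149082
centre [ 0.38561163 -0.30815946] 7.417337047887275
```

Emit:
carry_out --motion '[{"jaw": -1, "tx": 0, "ty": -0.3, "tz": 2, "wx": 0, "wy": 0, "wz": -3}, {"jaw": -1, "tx": 0, "ty": 0, "tz": 3, "wx": 0, "wy": 0, "wz": 0}, {"jaw": -1, "tx": 0, "ty": 0, "tz": 3, "wx": 0, "wy": 0, "wz": 0}, {"jaw": -1, "tx": 0, "ty": 0, "tz": 3, "wx": 0, "wy": 0, "wz": 0}, {"jaw": -1, "tx": 0, "ty": 0, "tz": 2, "wx": 0, "wy": 0, "wz": 0}, {"jaw": -1, "tx": 0, "ty": 0, "tz": 0.7, "wx": 0, "wy": 0, "wz": 0}, {"jaw": -1, "tx": 0, "ty": 0, "tz": 0.2, "wx": 0, "wy": 0, "wz": 0}, {"jaw": -1, "tx": 0, "ty": 0, "tz": 0, "wx": 0, "wy": 0, "wz": 0}]'

```text
clock: 9.45
tcp_pos: [0.3874, -0.3064, 0.2635]
orientation: [0.001, 0.659, 0.753, -0.0]
wrist_force: [0.1, -0.7, -3.8]
finger_gap: 0.0573
```

Not yet touching, about 3 mm to go.

Emit:
carry_out --motion '[{"jaw": -1, "tx": 0, "ty": 0, "tz": 0.2, "wx": 0, "wy": 0, "wz": 0}, {"jaw": -1, "tx": 0, "ty": 0, "tz": 0.1, "wx": 0, "wy": 0, "wz": 0}, {"jaw": 1, "tx": 0, "ty": 0, "tz": 0, "wx": 0, "wy": 0, "wz": 0}, {"jaw": 1, "tx": 0, "ty": 0, "tz": 0, "wx": 0, "wy": 0, "wz": 0}, {"jaw": 1, "tx": 0, "ty": 0, "tz": 0, "wx": 0, "wy": 0, "wz": 0}, {"jaw": 1, "tx": 0, "ty": 0, "tz": 0, "wx": 0, "wy": 0, "wz": 0}]'

```text
clock: 10.2
tcp_pos: [0.387, -0.3065, 0.2599]
orientation: [0.0, 0.659, 0.752, -0.0]
wrist_force: [-0.0, 0.1, -0.2]
finger_gap: 0.0852
```

Emit:
carry_out --motion '[{"jaw": 1, "tx": 0, "ty": 0, "tz": -1.5, "wx": 0, "wy": 0, "wz": 0}, {"jaw": 1, "tx": 0, "ty": 0, "tz": -3, "wx": 0, "wy": 0, "wz": 0}, {"jaw": 1, "tx": 0, "ty": 0, "tz": -4, "wx": 0, "wy": 0, "wz": 0}, {"jaw": 1, "tx": 0, "ty": 0, "tz": -4, "wx": 0, "wy": 0, "wz": 0}, {"jaw": 1, "tx": 0, "ty": 0, "tz": -3, "wx": 0, "wy": 0, "wz": 0}]'

```text
clock: 10.82
tcp_pos: [0.387, -0.3063, 0.4178]
orientation: [0.001, 0.659, 0.752, -0.0]
wrist_force: [-0.6, -0.5, -0.5]
finger_gap: 0.0853
```

```bash
python3 w.py w4
```

```text
10.825 [ 0.387  -0.3063  0.4178] yaw 97.59 z [ 0.002 -0.002 -1.   ] [-0.83  0.15 -0.13  1.29 -0.    0.61] [-0.6 -0.5 -0.5] 0.08526811041830314
```

View pics/w4.png

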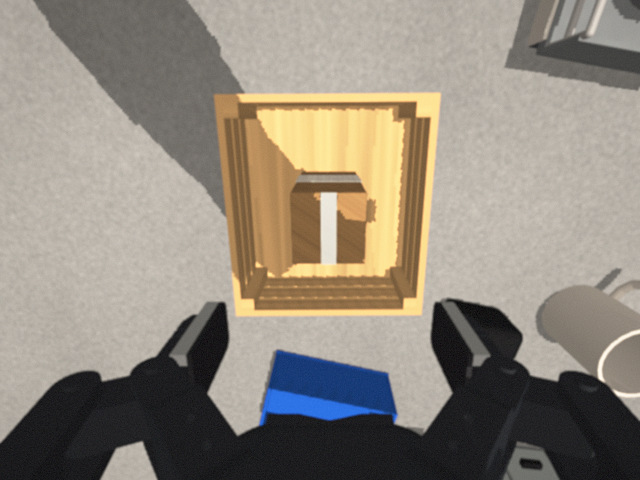

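The wrist view shows the carton standing upright in the middle of the crate, at (328,228). Next is the spare.

Emit:
carry_out --motion '[{"jaw": 1, "tx": 3, "ty": 1, "tz": -0.5, "wx": 0, "wy": 0, "wz": 0}, {"jaw": 1, "tx": 5, "ty": 1, "tz": -0.5, "wx": 0, "wy": 0, "wz": 0}, {"jaw": 1, "tx": 5, "ty": 1, "tz": -0.5, "wx": 0, "wy": 0, "wz": 0}, {"jaw": 1, "tx": 5, "ty": 1, "tz": -0.5, "wx": 0, "wy": 0, "wz": 0}, {"jaw": 1, "tx": 5, "ty": 1, "tz": 0, "wx": 0, "wy": 0, "wz": 0}, {"jaw": 1, "tx": 5, "ty": 1, "tz": 0, "wx": 0, "wy": 0, "wz": 0}, {"jaw": 1, "tx": 5, "ty": 1, "tz": 0, "wx": 0, "wy": 0, "wz": 0}, {"jaw": 1, "tx": 5, "ty": 1, "tz": 0, "wx": 0, "wy": 0, "wz": 0}, {"jaw": 1, "tx": 5, "ty": 1, "tz": 0, "wx": 0, "wy": 0, "wz": 0}, {"jaw": 1, "tx": 5, "ty": -1, "tz": 0, "wx": 0, "wy": 0, "wz": 0}, {"jaw": 1, "tx": 5, "ty": -1, "tz": 0, "wx": 0, "wy": 0, "wz": 0}, {"jaw": 1, "tx": 4, "ty": -1.4, "tz": 0, "wx": 0, "wy": 0, "wz": 0}, {"jaw": 1, "tx": 0, "ty": 0, "tz": 0, "wx": 0, "wy": 0, "wz": 0}]'

```text
clock: 12.5
tcp_pos: [0.3657, 0.2679, 0.4355]
orientation: [0.0, 0.657, 0.754, 0.0]
wrist_force: [-1.1, -1.0, -0.6]
finger_gap: 0.0855
```

```bash
python3 w.py w5
```

```text
12.5 [0.3657 0.2679 0.4355] yaw 97.88 z [ 0.001  0.001 -1.   ] [ 0.45  0.07 -0.18  1.32  0.    1.89] [-1.1 -1.  -0.6] 0.08545980652985505
```

View pics/w5.png

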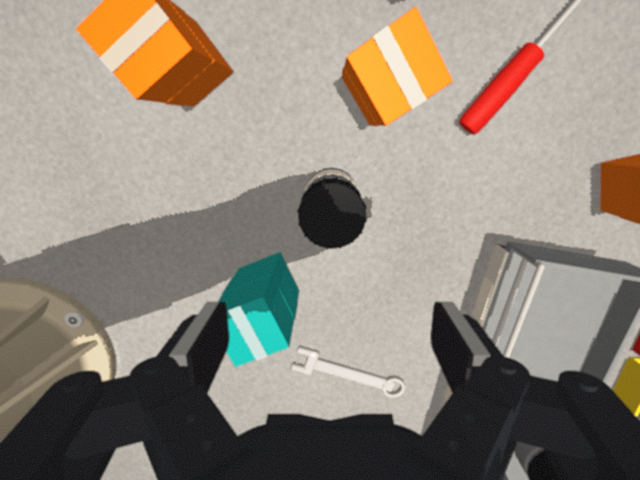

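The wrist view shows the spare's lid at (332,213), the turquoise carton at (260,310), and an orange one at (398,68).

```bash
python3 - <<'E'
from h import *
C=dict(np.load('w5.npz'));C['k1']=float(C['k1'])
g=cv2.imread('pics/w5.png').max(2)
m=(g[165:260,285:380]<45).astype(np.uint8);k,l,st,ce=cv2.connectedComponentsWithStats(m);i=1+st[1:,4].argmax();print(st[i])
cs,_=cv2.findContours((l==i).astype(np.uint8),0,2);(x,y),r=cv2.minEnclosingCircle(cs[0]);print(x+285,y+165,r)
print('spare',plane(C,x+285,y+165,.11), plane(C,x+285+r,y+165,.11))
for n,p in dict(turq1=(280,254),turq2=(297,300),turqtop=(292,348),tq4=(222,305)).items(): print(n,plane(C,*p,.12),plane(C,*p,0))
E
```

```text
[  13   13   67   70 2849]
331.5 212.5 34.79233932495117
spare [0.36638407 0.27274919 0.11      ] [0.39612695 0.27685185 0.11      ]
turq1 [0.32694381 0.23252959 0.12      ] [0.31539222 0.18531546 0.        ]
turq2 [0.346365   0.19041633 0.12      ] [0.3429991  0.12545221 0.        ]
turqtop [0.34722724 0.13946114 0.12      ] [0.34422476 0.05302032 0.        ]
tq4 [0.27958925 0.17620902 0.12      ] [0.24807856 0.10525677 0.        ]
```

Emit:
carry_out --motion '[{"jaw": 1, "tx": 0.4, "ty": 0.1, "tz": 2, "wx": 0, "wy": 0, "wz": 0}, {"jaw": 1, "tx": 0, "ty": 0, "tz": 4, "wx": 0, "wy": 0, "wz": 0}, {"jaw": 1, "tx": 0, "ty": 0, "tz": 4, "wx": 0, "wy": 0, "wz": 0}, {"jaw": 1, "tx": 0, "ty": 0, "tz": 3, "wx": 0, "wy": 0, "wz": 0}, {"jaw": 1, "tx": 0, "ty": 0, "tz": 3, "wx": 0, "wy": 0, "wz": 0}, {"jaw": 1, "tx": 0, "ty": 0, "tz": 2, "wx": 0, "wy": 0, "wz": 0}, {"jaw": 1, "tx": 0, "ty": 0, "tz": 0.8, "wx": 0, "wy": 0, "wz": 0}, {"jaw": 1, "tx": 0, "ty": 0, "tz": 0, "wx": 0, "wy": 0, "wz": 0}]'

```text
clock: 13.55
tcp_pos: [0.3681, 0.2695, 0.2468]
orientation: [0.0, 0.659, 0.752, -0.0]
wrist_force: [0.5, 0.6, -0.2]
finger_gap: 0.0853
```

Emit:
carry_out --motion '[{"jaw": -1, "tx": 0, "ty": 0, "tz": 0, "wx": 0, "wy": 0, "wz": 0}, {"jaw": -1, "tx": 0, "ty": 0, "tz": 0, "wx": 0, "wy": 0, "wz": 0}, {"jaw": -1, "tx": 0, "ty": 0, "tz": 0, "wx": 0, "wy": 0, "wz": 0}, {"jaw": -1, "tx": 0, "ty": 0, "tz": 0, "wx": 0, "wy": 0, "wz": 0}, {"jaw": -1, "tx": 0, "ty": 0, "tz": 0, "wx": 0, "wy": 0, "wz": 0}, {"jaw": -1, "tx": 0, "ty": 0, "tz": 0, "wx": 0, "wy": 0, "wz": 0}]' --force 50

```text
clock: 14.3
tcp_pos: [0.3679, 0.2703, 0.2478]
orientation: [0.001, 0.659, 0.752, 0.001]
wrist_force: [-1.0, -1.1, 5.0]
finger_gap: 0.059
```

Emit:
carry_out --motion '[{"jaw": -1, "tx": 0, "ty": 0, "tz": -1, "wx": 0, "wy": 0, "wz": 0}, {"jaw": -1, "tx": 0, "ty": 0, "tz": -2, "wx": 0, "wy": 0, "wz": 0}, {"jaw": -1, "tx": 0, "ty": 0, "tz": -3, "wx": 0, "wy": 0, "wz": 0}, {"jaw": -1, "tx": 0, "ty": 0, "tz": -3, "wx": 0, "wy": 0, "wz": 0}, {"jaw": -1, "tx": 0, "ty": 0, "tz": -3, "wx": 0, "wy": 0, "wz": 0}, {"jaw": -1, "tx": 0, "ty": 0, "tz": -3, "wx": 0, "wy": 0, "wz": 0}, {"jaw": -1, "tx": 0, "ty": 0, "tz": -1, "wx": 0, "wy": 0, "wz": 0}, {"jaw": -1, "tx": 0, "ty": 0, "tz": 0, "wx": 0, "wy": 0, "wz": 0}]'

```text
clock: 15.3
tcp_pos: [0.3676, 0.2701, 0.4067]
orientation: [0.0, 0.659, 0.752, 0.0]
wrist_force: [-0.3, 0.1, -4.5]
finger_gap: 0.0589
```

```bash
python3 w.py w6; python3 -c "
from workcell import eyes;import cv2
cv2.imwrite('pics/s6.png',eyes.read_camera('scene'))"
```

```text
15.3 [0.3676 0.2701 0.4067] yaw 97.6 z [ 0.  0. -1.] [ 0.46  0.08 -0.24  1.25 -0.    1.9 ] [-0.3  0.1 -4.5] 0.05888525368637795
```

View pics/s6.png

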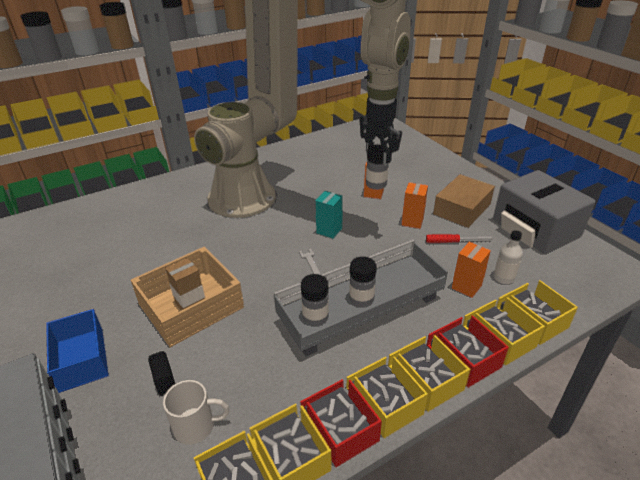

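View pics/w6.png

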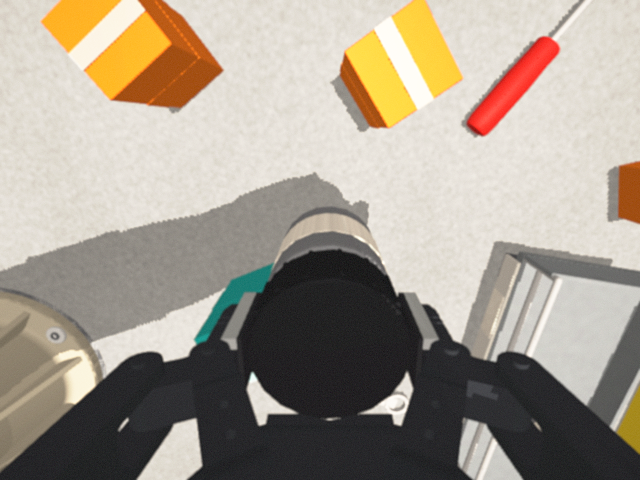

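Scene view: the spare is lifted upright at (377,175), the carton is in the crate at (185,285), and both rack jars are standing. Next I carry the spare over the free place.

Emit:
carry_out --motion '[{"jaw": -1, "tx": -0.8, "ty": 1.5, "tz": 0, "wx": 0, "wy": 0, "wz": 0}, {"jaw": -1, "tx": -1.5, "ty": 3, "tz": 0, "wx": 0, "wy": 0, "wz": 0}, {"jaw": -1, "tx": -2, "ty": 3.9, "tz": 0, "wx": 0, "wy": 0, "wz": 0}, {"jaw": -1, "tx": -2, "ty": 3.9, "tz": 0, "wx": 0, "wy": 0, "wz": 0}, {"jaw": -1, "tx": -2, "ty": 3.9, "tz": 0, "wx": 0, "wy": 0, "wz": 0}, {"jaw": -1, "tx": -2, "ty": 3.9, "tz": 0, "wx": 0, "wy": 0, "wz": 0}, {"jaw": -1, "tx": -1.5, "ty": 3, "tz": 0, "wx": 0, "wy": 0, "wz": 0}, {"jaw": -1, "tx": -1, "ty": 1.7, "tz": 0, "wx": 0, "wy": 0, "wz": 0}, {"jaw": -1, "tx": 0, "ty": 0, "tz": 0, "wx": 0, "wy": 0, "wz": 0}]'

```text
clock: 16.52
tcp_pos: [0.6322, 0.1744, 0.4042]
orientation: [-0.001, 0.66, 0.752, -0.001]
wrist_force: [-0.5, 0.7, -4.0]
finger_gap: 0.0591
```

```bash
python3 w.py w7; python3 -c "
from workcell import eyes;import cv2
cv2.imwrite('pics/s7.png',eyes.read_camera('side'))"
```

```text
16.525 [0.6322 0.1744 0.4042] yaw 97.46 z [-0.002 -0.001 -1.   ] [ 0.15  0.48  0.29  1.39 -0.    1.59] [-0.5  0.7 -4. ] 0.05913852350044616
```

View pics/s7.png

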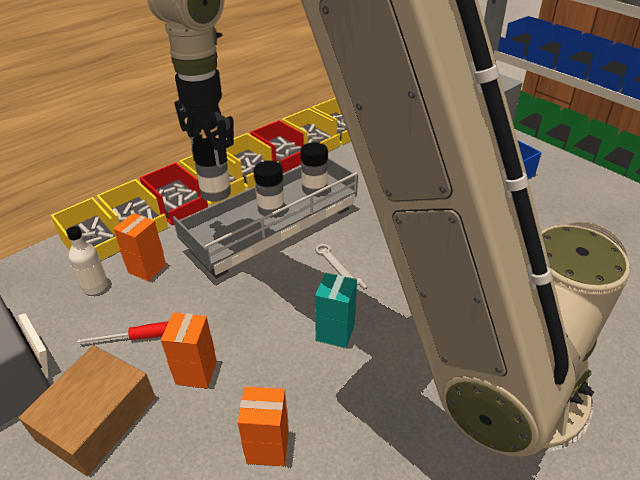

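View pics/w7.png

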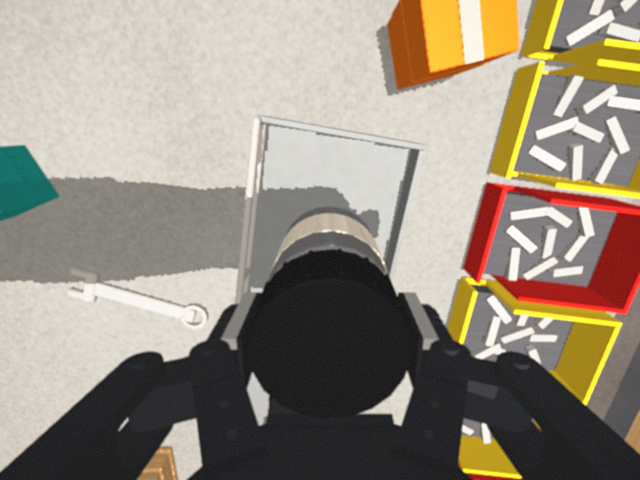

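The spare hangs upright over the free place at (213,180) in the side view. I lower it.

Emit:
carry_out --motion '[{"jaw": -1, "tx": 0.1, "ty": -0.2, "tz": 1, "wx": 0, "wy": 0, "wz": 0}, {"jaw": -1, "tx": 0, "ty": 0, "tz": 2, "wx": 0, "wy": 0, "wz": 0}, {"jaw": -1, "tx": 0, "ty": 0, "tz": 2.5, "wx": 0, "wy": 0, "wz": 0}, {"jaw": -1, "tx": 0, "ty": 0, "tz": 2.5, "wx": 0, "wy": 0, "wz": 0}, {"jaw": -1, "tx": 0, "ty": 0, "tz": 1.5, "wx": 0, "wy": 0, "wz": 0}, {"jaw": -1, "tx": 0, "ty": 0, "tz": 0.6, "wx": 0, "wy": 0, "wz": 0}, {"jaw": -1, "tx": 0, "ty": 0, "tz": 0.2, "wx": 0, "wy": 0, "wz": 0}, {"jaw": -1, "tx": 0, "ty": 0, "tz": 0, "wx": 0, "wy": 0, "wz": 0}]'

```text
clock: 17.62
tcp_pos: [0.6285, 0.1768, 0.3045]
orientation: [0.001, 0.659, 0.752, 0.001]
wrist_force: [-0.6, -0.1, -4.9]
finger_gap: 0.0588
```

Emit:
carry_out --motion '[{"jaw": -1, "tx": 0, "ty": 0, "tz": 0.3, "wx": 0, "wy": 0, "wz": 0}, {"jaw": -1, "tx": 0, "ty": 0, "tz": 0.2, "wx": 0, "wy": 0, "wz": 0}, {"jaw": -1, "tx": 0, "ty": 0, "tz": 0.1, "wx": 0, "wy": 0, "wz": 0}, {"jaw": -1, "tx": 0, "ty": 0, "tz": 0, "wx": 0, "wy": 0, "wz": 0}]'

```text
clock: 18.12
tcp_pos: [0.6283, 0.1767, 0.298]
orientation: [0.0, 0.659, 0.752, 0.0]
wrist_force: [-2.0, -0.2, -1.4]
finger_gap: 0.0588
```

Weight is coming off (−1.4 N), so it's touching. I release and lift straight up.

Emit:
carry_out --motion '[{"jaw": -1, "tx": 0, "ty": 0, "tz": 0.1, "wx": 0, "wy": 0, "wz": 0}, {"jaw": 1, "tx": 0, "ty": 0, "tz": 0, "wx": 0, "wy": 0, "wz": 0}, {"jaw": 1, "tx": 0, "ty": 0, "tz": 0, "wx": 0, "wy": 0, "wz": 0}, {"jaw": 1, "tx": 0, "ty": 0, "tz": 0, "wx": 0, "wy": 0, "wz": 0}, {"jaw": 1, "tx": 0, "ty": 0, "tz": 0, "wx": 0, "wy": 0, "wz": 0}, {"jaw": 1, "tx": 0, "ty": 0, "tz": 0, "wx": 0, "wy": 0, "wz": 0}]'

```text
clock: 18.88
tcp_pos: [0.6283, 0.1767, 0.2966]
orientation: [0.0, 0.659, 0.752, -0.0]
wrist_force: [0.6, -0.7, 0.4]
finger_gap: 0.0855
```

Emit:
carry_out --motion '[{"jaw": 1, "tx": 0, "ty": 0, "tz": -1, "wx": 0, "wy": 0, "wz": 0}, {"jaw": 1, "tx": 0, "ty": 0, "tz": -2, "wx": 0, "wy": 0, "wz": 0}, {"jaw": 1, "tx": 0, "ty": 0, "tz": -3, "wx": 0, "wy": 0, "wz": 0}, {"jaw": 1, "tx": 0, "ty": 0, "tz": -4, "wx": 0, "wy": 0, "wz": 0}, {"jaw": 1, "tx": 0, "ty": 0, "tz": -4, "wx": 0, "wy": 0, "wz": 0}, {"jaw": 1, "tx": 0, "ty": 0, "tz": 0, "wx": 0, "wy": 0, "wz": 0}]'

```text
clock: 19.62
tcp_pos: [0.6288, 0.1768, 0.4418]
orientation: [0.003, 0.659, 0.752, 0.003]
wrist_force: [0.2, 0.2, 0.3]
finger_gap: 0.0855
```

```bash
python3 w.py w8; python3 - <<'E'
from workcell import eyes;import cv2,numpy as np
a=eyes.read_camera('side');b=eyes.read_camera('scene')
cv2.imwrite('pics/s8.png',np.hstack([cv2.resize(a[100:300,150:400],None,fx=1.6,fy=1.6),cv2.resize(b[220:420,120:370+80][:,:],None,fx=1.2,fy=1.6)]))
E
```

```text
19.625 [0.6288 0.1768 0.4418] yaw 97.59 z [ 0.008  0.001 -1.   ] [ 0.15  0.47  0.36  1.46 -0.    1.59] [0.2 0.2 0.3] 0.08545600794349568
```

View pics/s8.png

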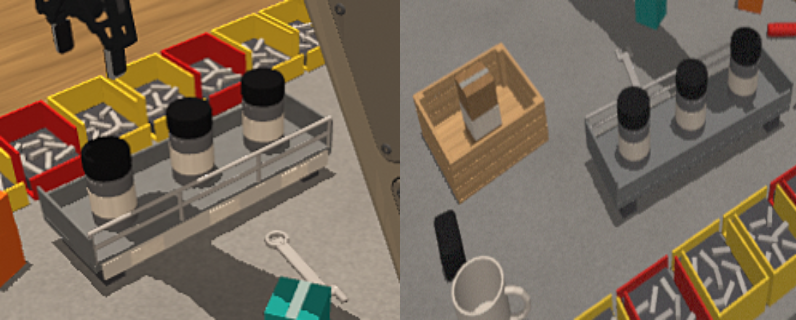

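View pics/w8.png

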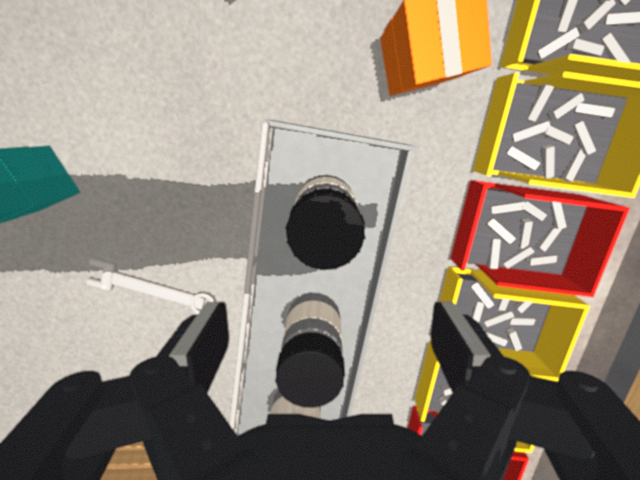

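All three jars stand upright in the rack. The spare is in the free place, with its lid at (325,228) in the wrist view. The carton is in the crate, and the gripper is clear of everything. I hand in.

```bash
python3 -c "
from workcell import env;print(env.hand_in())"
```

```text
the job is handed in; nothing more can be done
None
```

I lifted the square carton clear of the rail, drew it forward and stood it in the returns crate. I then set the spare jar upright in the place it left and handed the job in at about 20 s. `hand_in()` gave no verdict.

- **Last pictures:** The carton stands in the crate, the spare stands upright behind the rail, and the other two jars look upright and in place. I judged these by eye and did not re-measure positions or tilt after the release. By the arm's pose at release, the spare is within about 3 mm of the rack place.
- **Contact:** The gripper was raised about 14 cm and touching nothing, with wrist force about 0.4 N. The readings I took stayed below 7 N, and I saw no sign of rail contact. I did not measure the force on the rail itself.
- **What failed or disagreed:**
  - My first move call was refused because rows were missing keys; nothing moved.
  - The scene and side cameras disagreed by up to about 12 mm in x, so I used close wrist-camera measurements for the grasps and for placing the jar.

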